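# Set out the row of frosted glasses

## Robot

A 6-joint arm with a two-finger parallel gripper is mounted at the origin on the work surface. World frame = base frame: x ahead of the robot, y to its left, z up, the work surface at z = 0. Lengths are in m, angles in degrees, forces in N, time in s.
With the tool pointing down it reaches from about 0.25 to 0.725 m from the base axis. Payload 9.7 kg.
Tool frame: the origin (TCP) lies midway between the tips of the shut fingers; the grasp point (between the pads) lies 19 mm behind it; z points along the fingers, y is the line along which they close (so a half turn about z gives the same grasp; the last joint's range is limited). The gripper opens to 85 mm and grips with 20 to 120 N. Pads are 22 mm wide; open, the fingers measure 114 mm over their backs; the gripper's body (76 mm by 85 mm) begins 54 mm behind the grasp point. The pads swing forward as they close: fully open they stand 13 mm farther back than shut.
Start: joints at [-63.025, 4.979, 10.078, 95.1, 0, 90], TCP at [0.249, -0.49, 0.231] pointing down, gripper open.
Joint ranges: [-179.16, 179.16], [-48.56, 103.87], [-65.8, 70.77], [-126.05, 130.52], [-82.76, 87.17], [-180, 180]. Speed limits (degrees/s): [127.2, 127.2, 147.25, 180, 180, 180].

## Interface

Orientations are given as [roll, pitch, yaw] about the fixed x, y, z axes, in that order (R = Rz(yaw) Ry(pitch) Rx(roll)).
In Python, from workcell import bot gives the robot as it stands.
- The arm moves only by the shell command python3 -m crank 'ROWS' [FORCE]. ROWS is JSON, a list of rows, each an object with "gripper": the finger opening in mm, from 0 to 85.4; "travel": the shift along the tool's x, y, z in mm, a list of three; "twist": the turn, a rotation vector about the tool's x, y, z in rad, a list of three. In form: [{"gripper": gripper, "travel": [tx, ty, tz], "twist": [rx, ry, rz]}, ...]. A call has 1 to 12 rows; each row shifts and turns the commanded pose from where the row before left it, along the tool's axes as they then stand; what a row does not reach is not made up. A row lasts 1/8 s, in which the tool goes at most 62.5 mm and 10.7 degrees, less where a joint would pass 70% of its speed; a pose out of reach is approached as far as the arm can. A call is refused whole if a number of a shift passes 62.5 or a number of a turn 0.188, either way. A call with a gripper value outside its range is refused whole. The fingers move at their own pace and stop on an object; FORCE is the grip in N (left out, the last holds). Time passes only in rows, so rows that do not move let the fingers close. It gives the time, the measured TCP pose, the force, the opening and the grip force at its end, in the units of the state.
- bot.get_obs(): the state, without advancing time (a new reading comes with each control period).
- bot.camera(name): name is "side" or "top"; returns the picture (384x512x3 uint8, red, green, blue); there is no depth.
- bot.calibration(name): a dict with "vfov" (degrees; the focal length in pixels is half the picture's height over the tangent of half this angle, whatever the lens; pixels are square), "cx", "cy" (the principal point, pixels), "k1" (the pictures are not rectified: a ray, as slopes to the right and down, at radius r is drawn at 1 + k1 r^2 times it, then the intrinsics apply), "camera_from_world" (4x4, takes a point from world to camera coordinates). Camera axes: x right, y down, z forward; pixel columns grow to the right and rows downward; lengths in m; the calibration is good to about 2 mm. A picture is of the moment at which its call begins. calibration takes no time and is no camera call.
- bot.job_done(): hands the job in; it is judged then, once.
The state is a dict: "time": time; "q": joint angles; "qd": joint speeds; "joint_efforts": joint torques, N m; "ee_pos": TCP position; "tcp_rot": TCP orientation; "wrist_force": force on the tool from outside, world axes, zero at the start; "torque": the same for the moment, N m; "opening": finger opening in m; "grasp_force": force on a finger pad.
Only numpy, scipy, OpenCV 4.12 (cv2) and the standard library are available. Lean on these libraries where they do the work, as an engineer would, in place of code of your own. Each camera call takes 0.05 s, during which the arm holds its last target. There are 200 camera calls.

## Task

Move the four frosted glasses out of the wooden transport case onto the dark display riser, one on the middle of each grey felt disc, in the same order from left to right as they stood in the case, so that they still match the stock list. Set each one down gently and upright: do not drop it or knock any glass over.

Things in the scene. Friction and masses are not known exactly. Their poses are not given: they have to be found in the camera images.
- tumbler_mid (a point): Tumbler: straight-sided glass without a foot, 50 mm across and 95 mm tall, so its rim is 47 mm above the point: where a hand cannot pass that far down over it, take it higher. Pale frosted glass like the others, rigid, 0.14 to 0.32 kg. Site on its axis, half-way up; z up.
- cup_mid (a point): Low cup: 60 mm tall, the shortest of the four; wall straight and 60 mm across from 22 mm above its base upwards, narrowing below to a foot 44 mm across. Pale frosted glass like the others, rigid, 0.14 to 0.32 kg. Site on its axis, half-way up; z up.
- budvase_mid (a point): Bud vase: 105 mm tall; bulb 56 mm across, ending 45 mm above the base; above it a slender straight neck 24 mm across (45 to 98 mm up), lip 32 mm across. The lip is 52 mm above the point: where a hand cannot pass that far down over it, take the neck higher. Pale frosted glass like the others, rigid, 0.14 to 0.32 kg. Site on its axis, half-way up; z up.
- pedestal_mid (a point): Footed glass: 80 mm tall; round foot 48 mm across, short waist 22 mm across, above it (from 30 mm up) a straight bowl 54 mm across. The rim is 40 mm above the point; the bowl can be taken higher. Pale frosted glass like the others, rigid, 0.14 to 0.32 kg. Site on its axis, half-way up; z up.
- seat_tumbler: Fixed square cork seat, 72 x 72 x 12 mm, with a round recess 4 mm deep and 53 mm across cut for the foot of the tumbler, which stands in it at the start. It stays in the case, marking where this glass came from. Origin: centre of its underside, 6 mm above the table; axes parallel to the case's.
- seat_cup: Fixed square cork seat, 72 x 72 x 12 mm, with a round recess 4 mm deep and 47 mm across cut for the foot of the low cup, which stands in it at the start. It stays in the case, marking where this glass came from. Origin: centre of its underside, 6 mm above the table; axes parallel to the case's.
- seat_budvase: Fixed square cork seat, 72 x 72 x 12 mm, with a round recess 4 mm deep and 55 mm across cut for the foot of the bud vase, which stands in it at the start. It stays in the case, marking where this glass came from. Origin: centre of its underside, 6 mm above the table; axes parallel to the case's.
- seat_pedestal: Fixed square cork seat, 72 x 72 x 12 mm, with a round recess 4 mm deep and 51 mm across cut for the foot of the footed glass, which stands in it at the start. It stays in the case, marking where this glass came from. Origin: centre of its underside, 6 mm above the table; axes parallel to the case's.
- case: Fixed light-wood transport case, 330 x 94 mm, long along its y. Seats in a row at y = +117, +39, -39, -117 mm of its frame, x = 0; their order changes. Long sides 20 mm high, ends 55, partitions 16; a seated glass's base is 14 mm up. Origin: centre of underside, on the table. z up; +y to the robot's left (turned up to 9 degrees). It is the nearer or the farther of the two rows.
- riser: Fixed dark-wood display riser, 335 x 104 mm, long along its y, flat top 30 mm above the table. Four grey felt discs 66 mm across, flush in the top, at y = +117, +39, -39, -117 mm of its frame, x = 0. Origin: under its centre, at table height. z up; +y to the robot's left (turned up to 9 degrees). Lies about 180 mm in front of or behind the case, centre to centre, shifted sideways.
Mind the look-alikes: they are no part of the job. Leave any blue, purple or red look-alike of the part that bears tumbler_mid alone.

How it is judged:
By the outcome, as a careful person would: the job done as asked, in the order asked, and still so for the second after the job is handed in, with the robot touching nothing.
It also fails if it takes over 96 s, if anything falls off the work surface, if the arm or the gripper's body presses on something with over 40 N, if the wrist force passes 120 N, or if a joint passes its speed limit or range.

## Working session

There is one attempt and no reset: what is moved stays moved. The work goes in short steps, Python scripts to look and compute and a shell command to move; the robot and the scene stay as the last step left them, time stands still between calls to the robot, and variables do not carry over. Pictures are saved under pics/ and viewed, at most 14 in all, crops included, and the job is handed in when it is done.

```bash
mkdir -p pics; ls; python3 - <<'E'
from workcell import bot
import cv2
for n in("top","side"):
    cv2.imwrite(f"pics/{n}0.png",bot.camera(n)[:,:,::-1]); c=bot.calibration(n); print(n,c)
print(bot.get_obs())
E
```

```text
pics
top {'vfov': 47.65735700046018, 'cx': 256.6501725414972, 'cy': 187.4337828380566, 'k1': -0.07142772610009829, 'camera_from_world': array([[-1.01138386e-03, -9.99998731e-01,  1.23064527e-03,
         2.42708279e-02],
       [-9.91667217e-01,  8.44421624e-04, -1.28823204e-01,
         6.28943962e-01],
       [ 1.28822002e-01, -1.35068028e-03, -9.91666813e-01,
         8.12866433e-01],
       [ 0.00000000e+00,  0.00000000e+00,  0.00000000e+00,
         1.00000000e+00]])}
side {'vfov': 42.208271324090475, 'cx': 262.41428515369853, 'cy': 185.81795431981794, 'k1': -0.20733343371701038, 'camera_from_world': array([[-0.95143562, -0.30766818,  0.01051451,  0.60820009],
       [-0.2458615 ,  0.73886275, -0.62740255,  0.16979495],
       [ 0.18526302, -0.59951824, -0.7786241 ,  0.85356092],
       [ 0.        ,  0.        ,  0.        ,  1.        ]])}
{'time': 0.1, 'q': array([-6.30253910e+01,  5.00969334e+00,  1.00376306e+01,  9.50993411e+01,
        1.02287154e-03,  9.00006365e+01]), 'qd': array([-0.03113632, -0.0620413 ,  0.08119931,  0.1009078 ,  0.00114317,
       -0.02580952]), 'joint_efforts': array([ 5.84293630e-04, -5.21562982e+01,  4.65653443e+01,  1.60882022e-02,
        4.78145080e-05,  2.89867126e-05]), 'ee_pos': array([ 0.24938675, -0.48997452,  0.23062501]), 'tcp_rot': array([-1.79928596e+02, -1.02207757e-03,  2.69739712e+01]), 'wrist_force': array([-0.07431834,  0.24415554, -0.16448994]), 'torque': array([-0.00294742,  0.02153673, -0.00883466]), 'grasp_force': 0.0, 'opening': 0.0853382816722567}
```

View pics/top0.png

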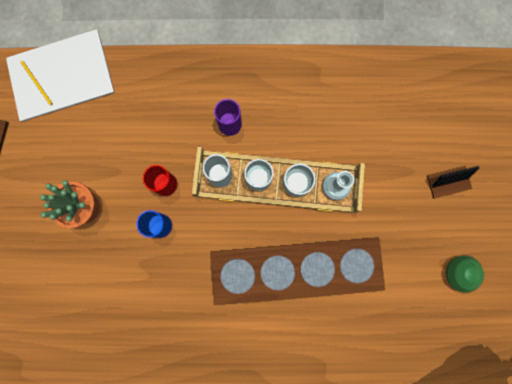

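View pics/side0.png

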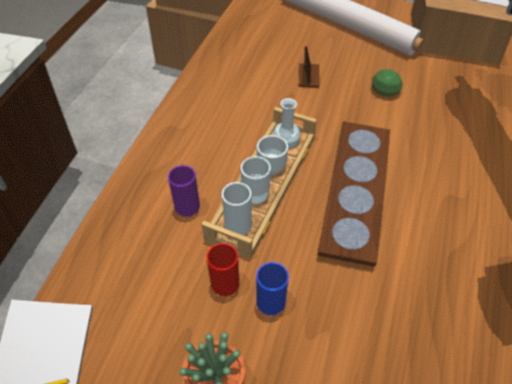

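The top view shows the case in the far row at about (278,180), holding, from left to right, the tumbler (217,170), a glass at (258,175), a wider glass at (299,180) and the bud vase (342,183). The riser discs are at about (238,276), (278,272), (318,269) and (357,266). The side view agrees with this, and the coloured cups stand near the case's left end.

```bash
cat > h.py <<'E'
import numpy as np, cv2
from workcell import bot
def K(c):
    f=192/np.tan(np.radians(c['vfov']/2)); return np.array([[f,0,c['cx']],[0,f,c['cy']],[0,0,1.]])
def ray(n,uv):
    c=bot.calibration(n); T=c['camera_from_world']
    p=cv2.undistortPoints(np.float64(uv).reshape(-1,1,2),K(c),np.array([c['k1'],0,0,0.])).reshape(-1,2)
    d=np.c_[p,np.ones(len(p))]@T[:3,:3]
    return -T[:3,:3].T@T[:3,3],d
def plane(n,uv,z):
    o,d=ray(n,uv); return (o+d*((z-o[2])/d[:,2:]))[:,:2]
def proj(n,P):
    c=bot.calibration(n);T=c['camera_from_world']
    return cv2.projectPoints(np.float64(P).reshape(-1,1,3),cv2.Rodrigues(T[:3,:3])[0],T[:3,3],K(c),np.array([c['k1'],0,0,0.]))[0].reshape(-1,2)
E
python3 - <<'E'
from h import *
for n in("top","side"):
    im=cv2.imread(f"pics/{n}0.png")
    h=cv2.cvtColor(im,cv2.COLOR_BGR2HSV)
    m=((h[...,1]<90)&(h[...,2]>90)).astype(np.uint8)*255
    m=cv2.morphologyEx(m,cv2.MORPH_OPEN,np.ones((3,3)))
    for c in cv2.findContours(m,cv2.RETR_EXTERNAL,cv2.CHAIN_APPROX_NONE)[0]:
        M=cv2.moments(c)
        if 300<M['m00']<2500:
            u=(M['m10']/M['m00'],M['m01']/M['m00'])
            print(n,np.round(u,1),M['m00'],plane(n,u,.03).round(4),cv2.boundingRect(c))
im=cv2.imread("pics/top0.png")[140:220,185:375]; cv2.imwrite("pics/c1.png",cv2.resize(im,None,fx=4.2,fy=4.2,interpolation=cv2.INTER_CUBIC))
im=cv2.imread("pics/side0.png")[90:260,195:330]; cv2.imwrite("pics/c2.png",cv2.resize(im,None,fx=3.5,fy=3.5,interpolation=cv2.INTER_CUBIC))
E
```

```text
top [237.3 275.8] 930.5 [[0.4572 0.0615]] (220, 259, 35, 35)
top [277.3 272.4] 925.5 [[ 0.4636 -0.0164]] (260, 255, 35, 36)
top [317.2 269. ] 923.0 [[ 0.4699 -0.0942]] (300, 252, 35, 35)
top [356.8 265.5] 914.5 [[ 0.4762 -0.172 ]] (340, 248, 35, 36)
top [338.  184.4] 701.0 [[ 0.6364 -0.1386]] (322, 170, 33, 30)
top [299.1 178.9] 811.5 [[ 0.6474 -0.0611]] (283, 163, 33, 34)
top [258.5 173.7] 719.5 [[0.6579 0.0199]] (244, 158, 30, 33)
top [217.2 169.8] 741.0 [[0.666  0.1026]] (202, 154, 31, 33)
side [350.4 233.1] 932.0 [[0.4551 0.0611]] (332, 217, 38, 33)
side [355.5 199. ] 797.5 [[ 0.4616 -0.0172]] (338, 185, 36, 29)
side [360.  168.7] 694.5 [[ 0.4677 -0.0944]] (343, 156, 35, 27)
side [363.8 141. ] 595.0 [[ 0.4742 -0.1723]] (348, 129, 33, 25)
```

View pics/c1.png

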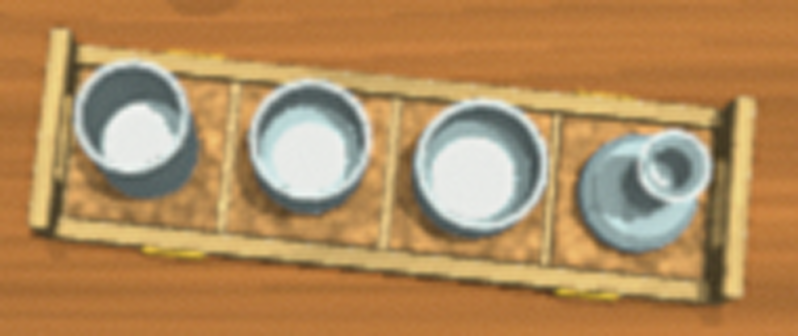

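View pics/c2.png

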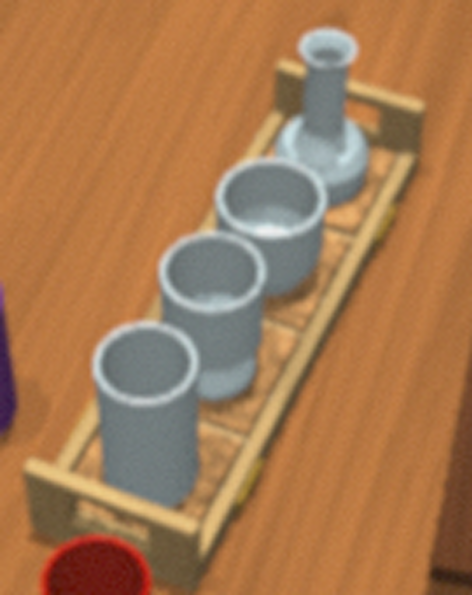

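From left to right in the case stand the tumbler (rim at crop 132,117), the footed glass (310,144), the low cup (481,168) and the bud vase (lip at 675,165). The side crop confirms this, with rims at (146,363), (212,279), (271,203) and (328,48). I'll turn these into positions and a grasp plan.

```bash
python3 - <<'E'
from h import *
z=np.array([.109,.094,.074,.119])
t=(np.array([[132,117],[310,144],[481,168],[675,165.]])+.5)/4.2-.5+[185,140]
s=(np.array([[146,363],[212,279],[271,203],[328,48.]])+.5)/3.5-.5+[195,90]
A=np.array([plane("top",t[i],z[i])[0] for i in range(4)]);B=np.array([plane("side",s[i],z[i])[0] for i in range(4)])
print(A.round(4));print(B.round(4))
ys=np.array([.117,.039,-.039,-.117])
def fit(P):
    c=P.mean(0); d=ys@(P-c); d/=np.linalg.norm(d); print("c",c.round(4),"yaw",np.degrees(np.arctan2(-d[0],d[1])).round(2)); return c+ys[:,None]*d
G=fit((A+B)/2);print(G.round(4))
D=(np.array([[.4572,.0615],[.4636,-.0164],[.4699,-.0942],[.4762,-.172]])+[[.4551,.0611],[.4616,-.0172],[.4677,-.0944],[.4742,-.1723]])/2
R=fit(D);print(R.round(4)); print((R-G).round(4))
print(bot.get_obs()['tcp_rot'])
E
```

```text
[[ 0.6567  0.0975]
 [ 0.6472  0.0204]
 [ 0.6395 -0.0567]
 [ 0.6341 -0.1352]]
[[ 0.6547  0.0977]
 [ 0.6456  0.0252]
 [ 0.6379 -0.0531]
 [ 0.6314 -0.1352]]
c [ 0.6434 -0.0174] yaw -5.64
[[ 0.6549  0.099 ]
 [ 0.6472  0.0214]
 [ 0.6395 -0.0562]
 [ 0.6319 -0.1338]]
c [ 0.4657 -0.0555] yaw 4.66
[[ 0.4562  0.0611]
 [ 0.4625 -0.0166]
 [ 0.4689 -0.0944]
 [ 0.4752 -0.1721]]
[[-0.1987 -0.0379]
 [-0.1847 -0.038 ]
 [-0.1707 -0.0381]
 [-0.1567 -0.0383]]
[-1.79928596e+02 -1.02207757e-03  2.69739712e+01]
```

```bash
python3 -m crank '[{"gripper":85,"travel":[0,0,4],"twist":[0,0,-0.167]},{"gripper":85,"travel":[0,0,4],"twist":[0,0,-0.167]},{"gripper":85,"travel":[0,0,4],"twist":[0,0,-0.167]},{"gripper":85,"travel":[0,0,4],"twist":[0,0,-0.167]},{"gripper":85,"travel":[0,0,4],"twist":[0,0,-0.167]},{"gripper":85,"travel":[0,0,0],"twist":[0,0,-0.167]},{"gripper":85,"travel":[0,0,0],"twist":[0,0,0]}]' 40
python3 -m crank '[{"gripper":85,"travel":[32.7,28.8,0],"twist":[0,0,0]},{"gripper":85,"travel":[32.7,28.8,0],"twist":[0,0,0]},{"gripper":85,"travel":[32.7,28.8,0],"twist":[0,0,0]},{"gripper":85,"travel":[32.7,28.8,0],"twist":[0,0,0]},{"gripper":85,"travel":[32.7,28.8,0],"twist":[0,0,0]},{"gripper":85,"travel":[32.7,28.8,0],"twist":[0,0,0]},{"gripper":85,"travel":[32.7,28.8,0],"twist":[0,0,0]},{"gripper":85,"travel":[32.7,28.8,0],"twist":[0,0,0]},{"gripper":85,"travel":[32.7,28.8,0],"twist":[0,0,0]},{"gripper":85,"travel":[32.7,28.8,0],"twist":[0,0,0]},{"gripper":85,"travel":[32.7,28.8,0],"twist":[0,0,0]},{"gripper":85,"travel":[0,0,0],"twist":[0,0,0]}]'
cat >> h.py <<'E'
G=np.array([[.6549,.0990],[.6472,.0214],[.6395,-.0562],[.6319,-.1338]])
R=np.array([[.4562,.0611],[.4625,-.0166],[.4689,-.0944],[.4752,-.1721]])
CY,RY=-5.64,4.66
def go(xy,z,row):
    "remaining shift in tool axes (mm) and twist for the case (row=CY) or riser (row=RY)"
    o=bot.get_obs(); p=o['ee_pos']; y=np.radians(o['tcp_rot'][2]); d=(np.r_[xy,z]-p)*1000
    y2=np.radians(90+row); tw=y-y2
    f=lambda a:np.round([d[0]*np.cos(a)+d[1]*np.sin(a),d[0]*np.sin(a)-d[1]*np.cos(a),-d[2]],1)
    print("now",p.round(4),o['tcp_rot'].round(2),"open",round(o['opening']*1000,1),"grip",round(o['grasp_force'],1),"F",o['wrist_force'].round(1),"t",round(o['time'],2))
    print("shift at present yaw",f(y),"after twist",f(y2),"twist z",round(tw,3))
E
python3 -c "
from h import *
go(G[3],.20,CY)"
```

```text
time: 0.98
ee_pos: [0.2494, -0.49, 0.2109]
tcp_rot: [-180.0, -0.0, 84.3]
wrist_force: [0.1, -0.2, -0.1]
opening: 0.0852
grasp_force: 0.0
time: 2.48
ee_pos: [0.6014, -0.161, 0.2102]
tcp_rot: [-179.9, -0.0, 84.3]
wrist_force: [0.1, -0.1, -0.4]
opening: 0.0847
grasp_force: 0.0
now [ 0.6014 -0.161   0.2102] [-1.7993e+02 -3.0000e-02  8.4330e+01] open 84.7 grip 0.0 F [ 0.1 -0.1 -0.4] t 2.48
shift at present yaw [30.1 27.7 10.2] after twist [30.1 27.7 10.2] twist z -0.001
```

```bash
python3 -m crank '[{"gripper":85,"travel":[30,27.7,10],"twist":[0,0,0]},{"gripper":85,"travel":[0,0,30],"twist":[0,0,0]},{"gripper":85,"travel":[0,0,30],"twist":[0,0,0]},{"gripper":85,"travel":[0,0,30],"twist":[0,0,0]},{"gripper":85,"travel":[0,0,25],"twist":[0,0,0]},{"gripper":85,"travel":[0,0,15],"twist":[0,0,0]},{"gripper":85,"travel":[0,0,6],"twist":[0,0,0]},{"gripper":85,"travel":[0,0,0],"twist":[0,0,0]}]'
python3 - <<'E'
from h import *
go(G[3],.064,CY)
a=bot.camera("top")[:,:,::-1][130:230,280:410]; b=bot.camera("side")[:,:,::-1][60:200,220:350]
a=cv2.resize(a,(520,400),interpolation=cv2.INTER_CUBIC);b=cv2.resize(b,(371,400))[:,:280]
cv2.imwrite("pics/v1.png",np.hstack([a,b]))
E
```

```text
time: 3.48
ee_pos: [0.6305, -0.1363, 0.0657]
tcp_rot: [180.0, 0.0, 84.3]
wrist_force: [-0.4, 0.7, -0.7]
opening: 0.0852
grasp_force: 0.0
now [ 0.6305 -0.1363  0.0657] [179.98   0.    84.34] open 85.2 grip 0.0 F [-0.4  0.7 -0.7] t 3.48
shift at present yaw [2.6 1.1 1.7] after twist [2.6 1.1 1.7] twist z -0.0
```

View pics/v1.png

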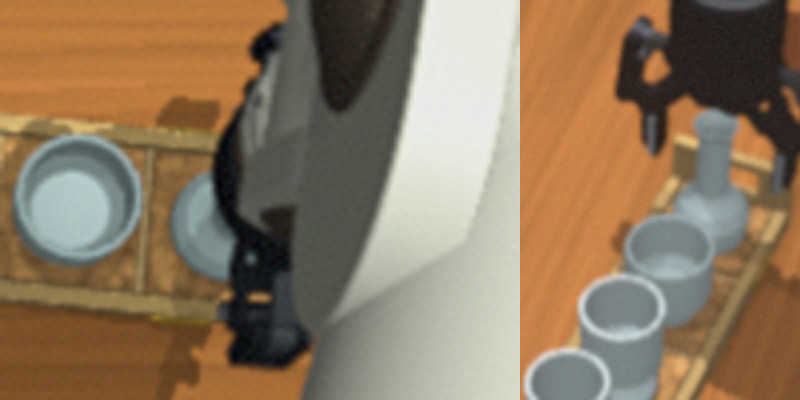

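The fingers straddle the vase neck (side part of the crop, neck at about 715,150), and nothing is touching. I'll correct the shift by 2 mm, close and lift.

```bash
python3 -m crank '[{"gripper":85,"travel":[2.5,1,1.5],"twist":[0,0,0]},{"gripper":40,"travel":[0,0,0],"twist":[0,0,0]},{"gripper":20,"travel":[0,0,0],"twist":[0,0,0]},{"gripper":15,"travel":[0,0,0],"twist":[0,0,0]},{"gripper":15,"travel":[0,0,0],"twist":[0,0,0]},{"gripper":15,"travel":[0,0,0],"twist":[0,0,0]},{"gripper":15,"travel":[0,0,0],"twist":[0,0,0]},{"gripper":15,"travel":[0,0,0],"twist":[0,0,0]}]' 40
python3 -c "
from h import *
go(G[3],.064,CY)"
```

```text
time: 4.58
ee_pos: [0.632, -0.1336, 0.064]
tcp_rot: [180.0, -0.0, 84.4]
wrist_force: [4.4, 1.1, 1.4]
opening: 0.0229
grasp_force: 30.2
now [ 0.632  -0.1336  0.064 ] [179.95  -0.    84.39] open 22.9 grip 30.2 F [4.4 1.1 1.4] t 4.58
shift at present yaw [-0.2 -0.1  0. ] after twist [-0.2 -0.1  0. ] twist z 0.001
```

```bash
python3 -m crank '[{"gripper":15,"travel":[0,0,-8],"twist":[0,0,0]},{"gripper":15,"travel":[0,0,-17],"twist":[0,0,0]},{"gripper":15,"travel":[0,0,-20],"twist":[0,0,-0.06]},{"gripper":15,"travel":[0,0,-15],"twist":[0,0,-0.06]},{"gripper":15,"travel":[0,0,0],"twist":[0,0,-0.06]},{"gripper":15,"travel":[-2,-12,0],"twist":[0,0,0]},{"gripper":15,"travel":[-5,-30,0],"twist":[0,0,0]},{"gripper":15,"travel":[-6,-38,0],"twist":[0,0,0]},{"gripper":15,"travel":[-6,-38,0],"twist":[0,0,0]},{"gripper":15,"travel":[-5,-28,0],"twist":[0,0,0]},{"gripper":15,"travel":[-2,-13,0],"twist":[0,0,0]},{"gripper":15,"travel":[0,0,0],"twist":[0,0,0]}]'
python3 -c "
from h import *
go(R[3],.083,RY)
cv2.imwrite('pics/v2.png',bot.camera('side')[30:330,100:500,::-1])"
```

```text
time: 6.08
ee_pos: [0.4749, -0.1728, 0.1242]
tcp_rot: [180.0, 0.0, 94.6]
wrist_force: [-0.4, -0.6, -1.9]
opening: 0.0229
grasp_force: 34.1
now [ 0.4749 -0.1728  0.1242] [1.7997e+02 1.0000e-02 9.4610e+01] open 22.9 grip 34.1 F [-0.4 -0.6 -1.9] t 6.08
shift at present yaw [ 0.7  0.4 41.2] after twist [ 0.7  0.4 41.2] twist z -0.001
```

View pics/v2.png

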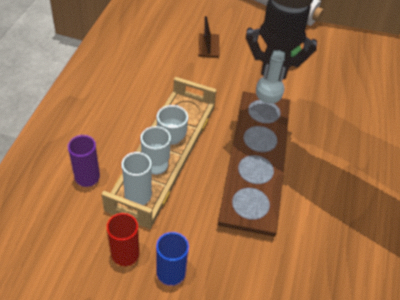

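The vase hangs upright over the rightmost disc (crop 270,85), and the other three glasses haven't moved. I'll lower it slowly.

```bash
python3 -m crank '[{"gripper":15,"travel":[0.5,0.4,12],"twist":[0,0,0]},{"gripper":15,"travel":[0,0,14],"twist":[0,0,0]},{"gripper":15,"travel":[0,0,9],"twist":[0,0,0]},{"gripper":15,"travel":[0,0,4],"twist":[0,0,0]},{"gripper":15,"travel":[0,0,2],"twist":[0,0,0]},{"gripper":15,"travel":[0,0,1],"twist":[0,0,0]},{"gripper":15,"travel":[0,0,1],"twist":[0,0,0]},{"gripper":15,"travel":[0,0,0],"twist":[0,0,0]}]'
python3 -c "
from h import *
go(R[3],.080,RY)"
```

```text
time: 7.12
ee_pos: [0.4758, -0.1721, 0.0809]
tcp_rot: [180.0, 0.0, 94.7]
wrist_force: [0.7, 1.2, -1.0]
opening: 0.0232
grasp_force: 34.1
now [ 0.4758 -0.1721  0.0809] [1.7999e+02 1.0000e-02 9.4700e+01] open 23.2 grip 34.1 F [ 0.7  1.2 -1. ] t 7.12
shift at present yaw [ 0.  -0.6  0.9] after twist [ 0.  -0.6  0.9] twist z 0.001
```

```bash
python3 -m crank '[{"gripper":15,"travel":[0,-0.4,0.5],"twist":[0,0,0]},{"gripper":15,"travel":[0,0,0.5],"twist":[0,0,0]},{"gripper":15,"travel":[0,0,0],"twist":[0,0,0]}]'
```

```text
time: 7.5
ee_pos: [0.4754, -0.1722, 0.0801]
tcp_rot: [180.0, 0.0, 94.7]
wrist_force: [-0.9, -0.0, 1.0]
opening: 0.0231
grasp_force: 34.4
```

```bash
python3 -m crank '[{"gripper":30,"travel":[0,0,0],"twist":[0,0,0]},{"gripper":60,"travel":[0,0,0],"twist":[0,0,0]},{"gripper":85,"travel":[0,0,0],"twist":[0,0,0]},{"gripper":85,"travel":[0,0,0],"twist":[0,0,0]},{"gripper":85,"travel":[0,0,0],"twist":[0,0,0]},{"gripper":85,"travel":[0,0,-15],"twist":[0,0,0]},{"gripper":85,"travel":[0,0,-35],"twist":[0,0,0]},{"gripper":85,"travel":[0,0,-40],"twist":[0,0,0.06]},{"gripper":85,"travel":[0,0,0],"twist":[0,0,0.06]},{"gripper":85,"travel":[0,0,0],"twist":[0,0,0.06]}]'
python3 -m crank '[{"gripper":85,"travel":[16,18,0],"twist":[0,0,0]},{"gripper":85,"travel":[33,38,0],"twist":[0,0,0]},{"gripper":85,"travel":[33,38,0],"twist":[0,0,0]},{"gripper":85,"travel":[33,38,0],"twist":[0,0,0]},{"gripper":85,"travel":[16.6,20,0],"twist":[0,0,0]},{"gripper":85,"travel":[0,0,0],"twist":[0,0,0]},{"gripper":85,"travel":[0,0,0],"twist":[0,0,0]}]'
python3 -c "
from h import *
go(G[2],.036,CY)
cv2.imwrite('pics/v3.png',bot.camera('side')[30:330,100:500,::-1])"
```

```text
time: 8.75
ee_pos: [0.4757, -0.1723, 0.1716]
tcp_rot: [179.9, 0.0, 84.3]
wrist_force: [0.4, 1.3, -0.6]
opening: 0.0845
grasp_force: 0.0
time: 9.62
ee_pos: [0.6391, -0.0563, 0.1704]
tcp_rot: [180.0, 0.0, 84.4]
wrist_force: [0.7, -0.0, -0.3]
opening: 0.085
grasp_force: 0.0
now [ 0.6391 -0.0563  0.1704] [1.800e+02 1.000e-02 8.438e+01] open 85.0 grip 0.0 F [ 0.7 -0.  -0.3] t 9.62
shift at present yaw [1.000e-01 4.000e-01 1.344e+02] after twist [1.000e-01 4.000e-01 1.344e+02] twist z 0.0
```

View pics/v3.png

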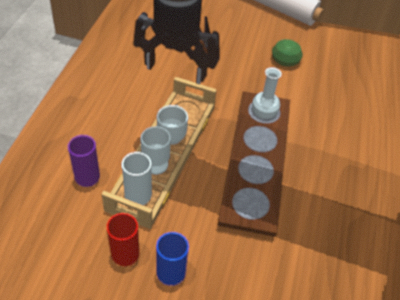

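The vase stands upright on the right disc (crop 265,95), and the open gripper is above the cup. Descending to grasp it.

```bash
python3 -m crank '[{"gripper":85,"travel":[0,0.4,15],"twist":[0,0,0]},{"gripper":85,"travel":[0,0,35],"twist":[0,0,0]},{"gripper":85,"travel":[0,0,35],"twist":[0,0,0]},{"gripper":85,"travel":[0,0,27],"twist":[0,0,0]},{"gripper":85,"travel":[0,0,15],"twist":[0,0,0]},{"gripper":85,"travel":[0,0,7],"twist":[0,0,0]},{"gripper":85,"travel":[0,0,0],"twist":[0,0,0]},{"gripper":65,"travel":[0,0,0],"twist":[0,0,0]},{"gripper":50,"travel":[0,0,0],"twist":[0,0,0]},{"gripper":50,"travel":[0,0,0],"twist":[0,0,0]},{"gripper":50,"travel":[0,0,0],"twist":[0,0,0]},{"gripper":50,"travel":[0,0,0],"twist":[0,0,0]}]'
python3 -c "
from h import *
go(G[2],.036,CY)"
```

```text
time: 11.18
ee_pos: [0.6407, -0.0561, 0.0372]
tcp_rot: [179.9, -0.0, 84.4]
wrist_force: [-0.2, -0.4, 6.1]
opening: 0.0594
grasp_force: 43.5
now [ 0.6407 -0.0561  0.0372] [179.87  -0.    84.39] open 59.4 grip 43.5 F [-0.2 -0.4  6.1] t 11.18
shift at present yaw [-0.2 -1.1  1.2] after twist [-0.3 -1.1  1.2] twist z 0.0
```

```bash
python3 -m crank '[{"gripper":50,"travel":[0,0,-8],"twist":[0,0,0]},{"gripper":50,"travel":[0,0,-17],"twist":[0,0,0]},{"gripper":50,"travel":[0,0,-20],"twist":[0,0,-0.06]},{"gripper":50,"travel":[0,0,-15],"twist":[0,0,-0.06]},{"gripper":50,"travel":[0,0,0],"twist":[0,0,-0.06]},{"gripper":50,"travel":[-2,-15,0],"twist":[0,0,0]},{"gripper":50,"travel":[-5,-34,0],"twist":[0,0,0]},{"gripper":50,"travel":[-5,-38,0],"twist":[0,0,0]},{"gripper":50,"travel":[-5,-38,0],"twist":[0,0,0]},{"gripper":50,"travel":[-5,-34,0],"twist":[0,0,0]},{"gripper":50,"travel":[-2,-15,0],"twist":[0,0,0]},{"gripper":50,"travel":[0,0,0],"twist":[0,0,0]}]'
python3 -c "
from h import *
go(R[2],.0535,RY)
cv2.imwrite('pics/v4.png',bot.camera('side')[30:330,100:500,::-1])"
```

```text
time: 12.68
ee_pos: [0.4685, -0.0944, 0.0968]
tcp_rot: [179.9, 0.0, 94.7]
wrist_force: [0.1, -0.2, -2.0]
opening: 0.0594
grasp_force: 44.5
now [ 0.4685 -0.0944  0.0968] [1.7992e+02 2.0000e-02 9.4660e+01] open 59.4 grip 44.5 F [ 0.1 -0.2 -2. ] t 12.68
shift at present yaw [-0.   0.4 43.3] after twist [-0.   0.4 43.3] twist z 0.0
```

View pics/v4.png

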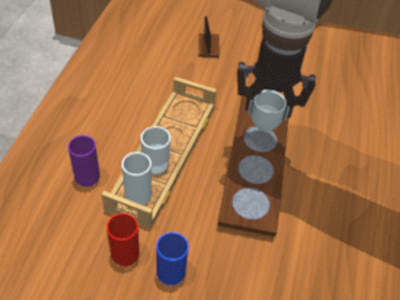

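The cup hangs upright over the third disc (crop 268,108). Lowering it.

```bash
python3 -m crank '[{"gripper":50,"travel":[0,0.4,12],"twist":[0,0,0]},{"gripper":50,"travel":[0,0,15],"twist":[0,0,0]},{"gripper":50,"travel":[0,0,9],"twist":[0,0,0]},{"gripper":50,"travel":[0,0,4],"twist":[0,0,0]},{"gripper":50,"travel":[0,0,2],"twist":[0,0,0]},{"gripper":50,"travel":[0,0,1],"twist":[0,0,0]},{"gripper":50,"travel":[0,0,0],"twist":[0,0,0]}]'
python3 -m crank '[{"gripper":50,"travel":[0,0,0.5],"twist":[0,0,0]},{"gripper":50,"travel":[0,0,0],"twist":[0,0,0]}]'
```

```text
time: 13.6
ee_pos: [0.469, -0.0942, 0.0532]
tcp_rot: [180.0, 0.0, 94.7]
wrist_force: [0.2, 0.4, -0.4]
opening: 0.0587
grasp_force: 44.8
time: 13.85
ee_pos: [0.469, -0.0942, 0.0532]
tcp_rot: [179.9, 0.0, 94.7]
wrist_force: [-2.2, 0.7, 5.1]
opening: 0.0591
grasp_force: 45.3
```

```bash
python3 -m crank '[{"gripper":64,"travel":[0,0,0],"twist":[0,0,0]},{"gripper":75,"travel":[0,0,0],"twist":[0,0,0]},{"gripper":85,"travel":[0,0,0],"twist":[0,0,0]},{"gripper":85,"travel":[0,0,0],"twist":[0,0,0]},{"gripper":85,"travel":[0,0,-15],"twist":[0,0,0]},{"gripper":85,"travel":[0,0,-40],"twist":[0,0,0]},{"gripper":85,"travel":[0,0,-40],"twist":[0,0,0.06]},{"gripper":85,"travel":[0,0,-22],"twist":[0,0,0.06]},{"gripper":85,"travel":[0,0,0],"twist":[0,0,0.06]}]'
python3 -m crank '[{"gripper":85,"travel":[16,20,0],"twist":[0,0,0]},{"gripper":85,"travel":[33,42,0],"twist":[0,0,0]},{"gripper":85,"travel":[33,42,0],"twist":[0,0,0]},{"gripper":85,"travel":[33,42,0],"twist":[0,0,0]},{"gripper":85,"travel":[17.6,20,0],"twist":[0,0,0]},{"gripper":85,"travel":[0,0,0],"twist":[0,0,0]},{"gripper":85,"travel":[0,0,0],"twist":[0,0,0]}]'
python3 -c "
from h import *
go(G[1],.047,CY)
cv2.imwrite('pics/v5.png',bot.camera('side')[30:330,100:500,::-1])"
```

```text
time: 14.98
ee_pos: [0.4698, -0.0944, 0.1726]
tcp_rot: [179.8, 0.0, 84.3]
wrist_force: [0.4, 0.5, -0.3]
opening: 0.085
grasp_force: 0.0
time: 15.85
ee_pos: [0.6466, 0.0212, 0.1698]
tcp_rot: [-180.0, 0.0, 84.4]
wrist_force: [-0.6, 0.2, -0.7]
opening: 0.0852
grasp_force: 0.0
now [0.6466 0.0212 0.1698] [-1.800e+02  1.000e-02  8.438e+01] open 85.2 grip 0.0 F [-0.6  0.2 -0.7] t 15.85
shift at present yaw [  0.2   0.6 122.8] after twist [  0.2   0.6 122.8] twist z 0.0
```

View pics/v5.png

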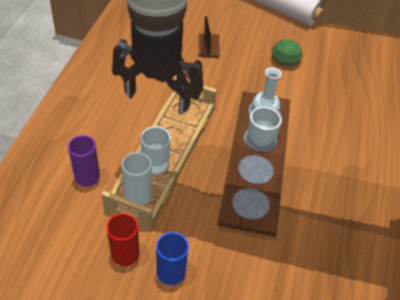

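The cup stands on its disc (crop 264,130), and the gripper is above the footed glass.

```bash
python3 -m crank '[{"gripper":85,"travel":[0,0.6,15],"twist":[0,0,0]},{"gripper":85,"travel":[0,0,32],"twist":[0,0,0]},{"gripper":85,"travel":[0,0,32],"twist":[0,0,0]},{"gripper":85,"travel":[0,0,24],"twist":[0,0,0]},{"gripper":85,"travel":[0,0,14],"twist":[0,0,0]},{"gripper":85,"travel":[0,0,6],"twist":[0,0,0]},{"gripper":85,"travel":[0,0,0],"twist":[0,0,0]},{"gripper":62,"travel":[0,0,0],"twist":[0,0,0]},{"gripper":45,"travel":[0,0,0],"twist":[0,0,0]},{"gripper":45,"travel":[0,0,0],"twist":[0,0,0]},{"gripper":45,"travel":[0,0,0],"twist":[0,0,0]},{"gripper":45,"travel":[0,0,0],"twist":[0,0,0]}]'
python3 -c "
from h import *
go(G[1],.047,CY)"
```

```text
time: 17.4
ee_pos: [0.6483, 0.0215, 0.0475]
tcp_rot: [179.9, -0.0, 84.4]
wrist_force: [0.9, 0.1, 5.2]
opening: 0.0529
grasp_force: 42.1
now [0.6483 0.0215 0.0475] [ 1.7988e+02 -1.0000e-02  8.4380e+01] open 52.9 grip 42.1 F [0.9 0.1 5.2] t 17.4
shift at present yaw [-0.2 -1.1  0.5] after twist [-0.2 -1.1  0.5] twist z 0.0
```

```bash
python3 -m crank '[{"gripper":45,"travel":[0,0,-8],"twist":[0,0,0]},{"gripper":45,"travel":[0,0,-17],"twist":[0,0,0]},{"gripper":45,"travel":[0,0,-20],"twist":[0,0,-0.06]},{"gripper":45,"travel":[0,0,-15],"twist":[0,0,-0.06]},{"gripper":45,"travel":[0,0,0],"twist":[0,0,-0.06]},{"gripper":45,"travel":[-2,-16,0],"twist":[0,0,0]},{"gripper":45,"travel":[-5,-37,0],"twist":[0,0,0]},{"gripper":45,"travel":[-4.5,-41,0],"twist":[0,0,0]},{"gripper":45,"travel":[-4.5,-41,0],"twist":[0,0,0]},{"gripper":45,"travel":[-5,-37,0],"twist":[0,0,0]},{"gripper":45,"travel":[-2,-16,0],"twist":[0,0,0]},{"gripper":45,"travel":[0,0,0],"twist":[0,0,0]}]'
python3 -c "
from h import *
go(R[1],.0635,RY)"
```

```text
time: 18.9
ee_pos: [0.4616, -0.017, 0.1075]
tcp_rot: [179.9, 0.0, 94.7]
wrist_force: [-0.2, 0.8, -2.8]
opening: 0.053
grasp_force: 43.9
now [ 0.4616 -0.017   0.1075] [1.7993e+02 1.0000e-02 9.4670e+01] open 53.0 grip 43.9 F [-0.2  0.8 -2.8] t 18.9
shift at present yaw [ 0.3  0.9 44. ] after twist [ 0.3  0.9 44. ] twist z 0.0
```

```bash
python3 -m crank '[{"gripper":45,"travel":[0.3,0.9,12],"twist":[0,0,0]},{"gripper":45,"travel":[0,0,15],"twist":[0,0,0]},{"gripper":45,"travel":[0,0,9],"twist":[0,0,0]},{"gripper":45,"travel":[0,0,4],"twist":[0,0,0]},{"gripper":45,"travel":[0,0,2],"twist":[0,0,0]},{"gripper":45,"travel":[0,0,1],"twist":[0,0,0]},{"gripper":45,"travel":[0,0,0.5],"twist":[0,0,0]},{"gripper":45,"travel":[0,0,0],"twist":[0,0,0]}]'
```

```text
time: 19.9
ee_pos: [0.4632, -0.0165, 0.0634]
tcp_rot: [180.0, 0.0, 94.7]
wrist_force: [-1.2, -0.0, 3.0]
opening: 0.053
grasp_force: 44.4
```

```bash
python3 -m crank '[{"gripper":57,"travel":[0,0,0],"twist":[0,0,0]},{"gripper":70,"travel":[0,0,0],"twist":[0,0,0]},{"gripper":85,"travel":[0,0,0],"twist":[0,0,0]},{"gripper":85,"travel":[0,0,0],"twist":[0,0,0]},{"gripper":85,"travel":[0,0,-15],"twist":[0,0,0]},{"gripper":85,"travel":[0,0,-40],"twist":[0,0,0]},{"gripper":85,"travel":[0,0,-40],"twist":[0,0,0.06]},{"gripper":85,"travel":[0,0,-22],"twist":[0,0,0.06]},{"gripper":85,"travel":[0,0,0],"twist":[0,0,0.06]}]'
python3 -m crank '[{"gripper":85,"travel":[16,22,0],"twist":[0,0,0]},{"gripper":85,"travel":[34,45,0],"twist":[0,0,0]},{"gripper":85,"travel":[34,45,0],"twist":[0,0,0]},{"gripper":85,"travel":[34,45,0],"twist":[0,0,0]},{"gripper":85,"travel":[15.8,22,0],"twist":[0,0,0]},{"gripper":85,"travel":[0,0,0],"twist":[0,0,0]},{"gripper":85,"travel":[0,0,0],"twist":[0,0,0]}]'
python3 -c "
from h import *
go(G[0],.056,CY)
cv2.imwrite('pics/v6.png',bot.camera('side')[30:330,100:500,::-1])"
```

```text
time: 21.02
ee_pos: [0.464, -0.0165, 0.183]
tcp_rot: [179.8, -0.0, 84.3]
wrist_force: [-0.1, -0.0, -1.0]
opening: 0.0851
grasp_force: 0.0
time: 21.9
ee_pos: [0.6538, 0.0989, 0.1803]
tcp_rot: [180.0, 0.0, 84.4]
wrist_force: [0.0, -0.8, 0.8]
opening: 0.0852
grasp_force: 0.0
now [0.6538 0.0989 0.1803] [1.800e+02 1.000e-02 8.438e+01] open 85.2 grip 0.0 F [ 0.  -0.8  0.8] t 21.9
shift at present yaw [  0.2   1.1 124.3] after twist [  0.2   1.1 124.3] twist z 0.0
```

View pics/v6.png

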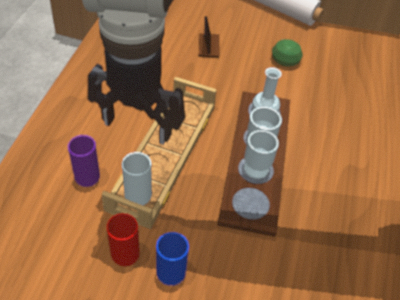

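The footed glass stands on its disc (crop 261,155), and the gripper is above the tumbler. The purple look-alike is clear of the fingers.

```bash
python3 -m crank '[{"gripper":85,"travel":[0.2,1.1,15],"twist":[0,0,0]},{"gripper":85,"travel":[0,0,32],"twist":[0,0,0]},{"gripper":85,"travel":[0,0,32],"twist":[0,0,0]},{"gripper":85,"travel":[0,0,25],"twist":[0,0,0]},{"gripper":85,"travel":[0,0,14],"twist":[0,0,0]},{"gripper":85,"travel":[0,0,6],"twist":[0,0,0]},{"gripper":85,"travel":[0,0,0],"twist":[0,0,0]},{"gripper":60,"travel":[0,0,0],"twist":[0,0,0]},{"gripper":42,"travel":[0,0,0],"twist":[0,0,0]},{"gripper":42,"travel":[0,0,0],"twist":[0,0,0]},{"gripper":42,"travel":[0,0,0],"twist":[0,0,0]},{"gripper":42,"travel":[0,0,0],"twist":[0,0,0]}]'
python3 -c "
from h import *
go(G[0],.056,CY)"
```

```text
time: 23.45
ee_pos: [0.6559, 0.0994, 0.0569]
tcp_rot: [179.9, -0.0, 84.4]
wrist_force: [-0.3, -0.6, 5.5]
opening: 0.0494
grasp_force: 40.5
now [0.6559 0.0994 0.0569] [ 1.799e+02 -3.000e-02  8.438e+01] open 49.4 grip 40.5 F [-0.3 -0.6  5.5] t 23.45
shift at present yaw [-0.5 -1.   0.9] after twist [-0.5 -1.   0.9] twist z 0.0
```

```bash
python3 -m crank '[{"gripper":42,"travel":[0,0,-8],"twist":[0,0,0]},{"gripper":42,"travel":[0,0,-17],"twist":[0,0,0]},{"gripper":42,"travel":[0,0,-20],"twist":[0,0,-0.06]},{"gripper":42,"travel":[0,0,-15],"twist":[0,0,-0.06]},{"gripper":42,"travel":[0,0,0],"twist":[0,0,-0.06]},{"gripper":42,"travel":[-2,-17,0],"twist":[0,0,0]},{"gripper":42,"travel":[-4.5,-39,0],"twist":[0,0,0]},{"gripper":42,"travel":[-4.5,-44.5,0],"twist":[0,0,0]},{"gripper":42,"travel":[-4.5,-44.5,0],"twist":[0,0,0]},{"gripper":42,"travel":[-4.5,-39,0],"twist":[0,0,0]},{"gripper":42,"travel":[-2,-17,0],"twist":[0,0,0]},{"gripper":42,"travel":[0,0,0],"twist":[0,0,0]}]'
python3 -c "
from h import *
go(R[0],.0725,RY)"
```

```text
time: 24.95
ee_pos: [0.4564, 0.0608, 0.1171]
tcp_rot: [179.9, -0.0, 94.7]
wrist_force: [0.3, 0.8, -3.0]
opening: 0.0496
grasp_force: 42.7
now [0.4564 0.0608 0.1171] [ 1.7991e+02 -1.0000e-02  9.4690e+01] open 49.6 grip 42.7 F [ 0.3  0.8 -3. ] t 24.95
shift at present yaw [ 0.3 -0.2 44.6] after twist [ 0.3 -0.2 44.6] twist z 0.001
```

```bash
python3 -m crank '[{"gripper":42,"travel":[0.3,-0.2,12],"twist":[0,0,0]},{"gripper":42,"travel":[0,0,15],"twist":[0,0,0]},{"gripper":42,"travel":[0,0,9],"twist":[0,0,0]},{"gripper":42,"travel":[0,0,4],"twist":[0,0,0]},{"gripper":42,"travel":[0,0,2],"twist":[0,0,0]},{"gripper":42,"travel":[0,0,1],"twist":[0,0,0]},{"gripper":42,"travel":[0,0,0.5],"twist":[0,0,0]},{"gripper":42,"travel":[0,0,0],"twist":[0,0,0]}]'
```

```text
time: 25.95
ee_pos: [0.4568, 0.0612, 0.0728]
tcp_rot: [180.0, -0.0, 94.7]
wrist_force: [-0.6, -0.0, 1.4]
opening: 0.0493
grasp_force: 42.7
```

```bash
python3 -m crank '[{"gripper":53,"travel":[0,0,0],"twist":[0,0,0]},{"gripper":68,"travel":[0,0,0],"twist":[0,0,0]},{"gripper":85,"travel":[0,0,0],"twist":[0,0,0]},{"gripper":85,"travel":[0,0,0],"twist":[0,0,0]},{"gripper":85,"travel":[0,0,-15],"twist":[0,0,0]},{"gripper":85,"travel":[0,0,-40],"twist":[0,0,0]},{"gripper":85,"travel":[0,0,-45],"twist":[0,0,0]},{"gripper":85,"travel":[0,0,-40],"twist":[0,0,0]},{"gripper":85,"travel":[0,0,-15],"twist":[0,0,0]},{"gripper":85,"travel":[0,0,0],"twist":[0,0,0]}]'
python3 -m crank '[{"gripper":85,"travel":[20,-10,0],"twist":[0,0,0]},{"gripper":85,"travel":[40,-20,0],"twist":[0,0,0]},{"gripper":85,"travel":[40,-20,0],"twist":[0,0,0]},{"gripper":85,"travel":[40,-20,0],"twist":[0,0,0]},{"gripper":85,"travel":[40,-20,0],"twist":[0,0,0]},{"gripper":85,"travel":[40,-20,0],"twist":[0,0,0]},{"gripper":85,"travel":[20,-10,0],"twist":[0,0,0]},{"gripper":85,"travel":[0,0,0],"twist":[0,0,0]},{"gripper":85,"travel":[0,0,0],"twist":[0,0,0]}]'
python3 - <<'E'
from h import *
cv2.imwrite('pics/topE.png',bot.camera('top')[:,:,::-1])
a=bot.camera('side')[:,:,::-1];cv2.imwrite('pics/sideE.png',a)
t=cv2.imread('pics/topE.png')[210:310,190:400]
s=a[90:260,200:410]
cv2.imwrite('pics/E.png',np.vstack([cv2.resize(t,None,fx=2.2,fy=2.2,interpolation=cv2.INTER_CUBIC),cv2.resize(s,None,fx=2.2,fy=2.2,interpolation=cv2.INTER_CUBIC)]))
E
```

```text
time: 27.2
ee_pos: [0.457, 0.0612, 0.2281]
tcp_rot: [179.9, -0.0, 94.7]
wrist_force: [-0.3, -0.1, -0.6]
opening: 0.0851
grasp_force: 0.0
time: 28.32
ee_pos: [0.3173, 0.2899, 0.2264]
tcp_rot: [-179.9, 0.1, 94.7]
wrist_force: [0.9, 0.6, 0.2]
opening: 0.085
grasp_force: 0.0
```

View pics/E.png

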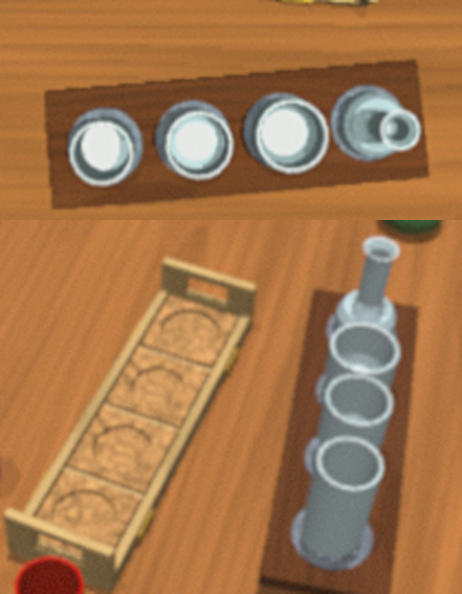

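All four glasses stand upright on the felt discs in the original order. Their rims are at crop (101,153), (198,143), (286,134) and (399,129), and the case is empty. I'll check the centring once.

```bash
python3 - <<'E'
from h import *
z=[.125,.110,.090,.135]
t=(np.array([[101,153],[198,143],[286,134],[399,129.]])+.5)/2.2-.5+[190,210]
s=(np.array([[349,243],[359,179],[365,131],[380,30.]])+.5)/2.2-.5+[200,90]
A=np.array([plane("top",t[i],z[i])[0] for i in range(4)]);B=np.array([plane("side",s[i],z[i])[0] for i in range(4)])
print(((A-R)*1000).round(1),((B-R)*1000).round(1))
E
```

```text
[[ 2.  -0.9]
 [ 2.3 -0.1]
 [ 1.6  4. ]
 [ 1.3 -0.4]] [[ 0.5 -1.1]
 [-1.3 -1.3]
 [-2.9  3.2]
 [-1.   0.6]]
```

```bash
python3 -c "
from workcell import bot
print(bot.job_done())"
```

```text
the job is handed in; nothing more can be done
None
```

All four glasses stand upright on the riser's felt discs in their original left-to-right order (tumbler, footed glass, low cup, bud vase); the last camera check put each within about 4 mm of its disc's centre, and I handed the job in at about 28 s.

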